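# Tighten the clip screw of a terracotta display stand with a click torque key

### The job

Take the red-handled torque key from its wooden rest, set it fully down on the square brass screw of the display stand and tighten the screw clockwise until the key breaks over with a click, then stop at once. Put the key back upright in its rest. Keep everything off the terracotta plaque, press gently, and leave the pots where they stand.

Things in the scene. Friction and masses are not known exactly. Their poses are not given: they have to be found in the camera images.
- key_grip (a point): Centre of the red wing handle of the T-shaped torque key: a bar 84 mm long (x), 16 mm thick (y: pinch it here) and 34 mm tall; z up. It lies 115 mm above the key's foot; the key is 132 mm tall. Below the wing come a 13 mm neck and a 50 mm wide black hub whose top is 26 mm below this point. Until it clicks, the wing is locked, its x along the socket's x.
- key_socket (a point): Middle of the key's foot: a steel socket block 30 x 30 mm with a square hole in its underside, 18 mm wide, 15 mm deep, mouth chamfered 1.5 mm; x and y along the block's sides, z up the shaft, 115 mm below the wing centre.
- screw_head (a point): Top centre of the brass clip screw: a square head 16 mm wide, 9 mm tall, with a 5 mm cone on top, on the flat steel clip; x, y along its sides, z up. Fully home, the socket's rim rests on the clip: key's foot 14 mm below this point. Loose at first, it turns clockwise (from above) with a light drag (under 0.1 N m) for 0.4 to 1.1 rad, then is tight at once.
- screw (a joint): Turn of the clip screw in rad, growing clockwise (tightening); it stays where it is left. The reading at which it is tight is not marked.
- rest_mouth (a point): Centre of the top of the wooden rest, a fixed block 80 x 80 x 45 mm with a square pocket 35 mm wide and 30 mm deep in which the key stands; x and y along its sides. Standing in it, the key's foot is 30 mm below this point.
- plaque: Terracotta sun plaque, a disc 110 mm across, fixed on the stand beside the screw; origin at the centre of its underside, 25 mm above the table; its top face is at 41 mm, a face in relief stands 12 mm higher. It lies 85 mm from the screw's axis, along the stand's y. Do not touch.
- clip: The steel clip under the screw head; origin on the screw's axis at the clip's top face, 48 mm above the table; x and y along the stand's sides. Do not press harder than about 25 N on it.
- stand: The display stand, fixed: a dark wooden plinth 150 (x) x 190 (y) x 25 mm; origin at the centre of its underside, y towards the plaque.
- cup_mid (a point): Terracotta cup, 66 mm wide, 60 mm tall; its centre. Leave it.
- bowl_mid (a point): Terracotta bowl, 96 mm wide, 40 mm tall; its centre. Leave it.
- jar_mid (a point): Terracotta jar with lid, 68 mm wide, 80 mm tall; its centre. Leave it.
- key: The torque key's shaft and socket, about 0.3 kg in all; origin at its foot, z up. Break-over: turned clockwise (from above) against more than about 0.3 N m the wing gives way on the shaft and the torque falls steadily as it swings on, to half at 0.17 rad; then comes a hard stop, which overloads the screw. Let go, it springs back. A yellow line on hub and collar shows it.
Not all that is in view belongs to the job. Leave any blue look-alike of the key alone.

How it is judged (in metres and radians):
On the way, in this order (a step that is already met when the one before it is completed fails the run):
1. the key is fully down on the screw, its socket around the square head (horizontal distance between key_socket and screw_head below 0.004 m and z of key_socket in the frame of clip below 0.003 m and angle between key's own z axis and vertical below 0.1 rad), for 0.1 s.
2. with the key on the screw and the screw tight, the key breaks over (angle between the x axis of key_grip and the x axis of key_socket, either way round above 0.02 rad and horizontal distance between key_socket and screw_head below 0.004 m and z of key_socket in the frame of clip below 0.006 m and value of joint screw above 1.11 rad).
At the end, for the whole second after the job is handed in: The screw has been tightened until the key broke over on it (by 0.02 rad or more) and is still within 0.09 rad of tight; the key stands in the pocket of its rest, foot within 6 mm of the pocket's centre and within 6 mm of its floor, upright within 0.1 rad, at rest and released (value of joint screw above 1.06 rad and horizontal distance between key_socket and rest_mouth below 0.006 m and z of key_socket in the frame of rest_mouth below -0.024 m and angle between key's own z axis and vertical below 0.1 rad and linear speed of key below 0.02 m/s and contact force between the fingers and key below 0.1 N); the robot touches nothing.
It fails at once if the wing is swung on more than 0.17 rad past the click (angle between the x axis of key_grip and the x axis of key_socket, either way round above 0.17 rad).
It fails at once if anything touches the terracotta plaque with more than 1 N (contact force between anything else and plaque above 1 N).
It fails at once if the key is pressed down on the clip with more than 25 N (contact force between key and clip above 25 N).
It fails at once if a pot is moved by more than 15 mm (distance of any of cup_mid, bowl_mid, jar_mid from where it was at the start of the episode above 0.015 m).
It also fails if it takes over 67 s, if anything falls off the work surface, if the arm or the gripper's body presses on something with over 40 N, if the wrist force passes 120 N, or if a joint passes its speed limit or range.

### The arm

A 6-joint arm with a two-finger parallel gripper is mounted at the origin on the work surface. World frame = base frame: x ahead of the robot, y to its left, z up, the work surface at z = 0. Lengths are in mm, angles in rad, forces in N, time in s.
With the tool pointing down it reaches from about 350 to 850 mm from the base axis. Payload 8.1 kg.
Tool frame: the origin (TCP) lies at the very end of the fingers, on their centre line; the grasp point (between the pads) lies 19 mm behind it (robot.tcp_to_grasp is the distance from the TCP to the grasp point, in mm); z points along the fingers, y is the direction in which the jaws open and shut (so a half turn about z gives the same grasp; the last joint's range is limited). The gripper opens to 93 mm and grips with 3 to 60 N. Pads are 15 mm wide; open, the fingers measure 128 mm over their backs; the gripper's body (75 mm by 188 mm) begins 65 mm behind the grasp point.
Start: joints at [1.04, 0.13, 1.488, -0, 1.523, -0.085], TCP at [258.688, 541.374, 218.635] pointing down, gripper open.
Joint ranges: [-2.96, 2.96], [-0.89, 2.26], [0.02, 2.5], [-1.34, 4.48], [0, 2.73], [-2.66, 2.66]. Speed limits (rad/s): [2.39, 2.39, 2.79, 3.14, 3.14, 3.14].

### API

Orientations are given as [roll, pitch, yaw] about the fixed x, y, z axes, in that order (R = Rz(yaw) Ry(pitch) Rx(roll)).
In Python, from cell import robot, eyes gives the robot as it stands.
- The arm moves only by the tool jog_arm, never from a script. Its argument "targets" is a list of rows, each a list of 7 numbers: the shift along the tool's x, y, z in mm, then the turn, a rotation vector about the tool's x, y, z in rad, then the opening in per cent of the stroke, from 0 (shut) to 100 (fully open). A call has 1 to 8 rows; each row is the pose to reach, as a shift and turn from the pose measured when the call began, along the tool's axes at that moment; what a row does not reach only later rows make up. A row lasts 1/10 s, in which the tool goes at most 50 mm and 8.59 degrees, less where a joint would pass 70% of its speed; a pose out of reach is approached as far as the arm can. A call with a gripper value outside its range is refused whole. The fingers move at their own pace and stop on an object; "squeeze" is the grip in N (left out, the last holds). Time passes only in rows, so rows that repeat a pose let the fingers close. It gives the time, the measured TCP pose, the force and the opening at its end, in the units of the state.
- robot.state(): the state, without advancing time (a new reading comes with each control period).
- eyes.camera(name): name is "side" or "top"; returns the picture (384x512x3 uint8, red, green, blue); there is no depth.
- eyes.camera_info(name): a dict with "fx", "fy", "cx", "cy" (pixels), "D" ([k1, k2, p1, p2, k3] as OpenCV has them; the pictures are not rectified), "world_from_camera" (4x4, takes a point from camera to world coordinates). Camera axes: x right, y down, z forward; pixel columns grow to the right and rows downward; lengths in mm; the calibration is good to about 2 mm. A picture is of the moment at which its call begins. camera_info takes no time and is no camera call.
- robot.finish_job(): hands the job in, once; it reports no verdict.
The state is a dict: "time_s": time; "qpos": joint angles; "dq": joint speeds; "joint_torque": joint torques, N m; "tcp_pos": TCP position; "orientation": TCP orientation; "wrist_force": force on the tool from outside, world axes, zero at the start; "ft_torque": the same for the moment, N m; "finger_gap": finger opening in mm.
Only numpy, scipy, OpenCV 4.12 (cv2) and the standard library are available. Lean on these libraries where they do the work, as an engineer would, in place of code of your own. Each camera call takes 0.05 s, during which the arm holds its last target. There are 200 camera calls.

## Working session

There is one attempt and no reset: what is moved stays moved. The work goes in short steps, Python scripts to look and compute and a tool call to move; the robot and the scene stay as the last step left them, time stands still between calls to the robot, and variables do not carry over. Pictures are saved under pics/ and viewed, about 8 in all and at most 12, crops included, and the job is handed in when it is done.

Besides the shell and the picture viewer there is one more tool, called after ">>>" by a JSON object that holds its "method" and its "body". jog_arm: Moves the arm, as the interface text tells. Its arguments: {"type":"object","properties":{"targets":{"type":"array"},"squeeze":{"type":"number"}},"required":["targets"]}

```bash
mkdir -p pics; ls
python3 - <<'E'
from cell import robot, eyes
import cv2,numpy as np
a=[]
for n in("top","side"):
    i=eyes.camera(n);cv2.imwrite(f"pics/{n}0.png",i[...,::-1]);a.append(i)
    print(n,eyes.camera_info(n))
im=np.vstack(a)
cv2.imwrite("pics/top0b.png",cv2.resize(a[0],(800,600),interpolation=cv2.INTER_CUBIC)[...,::-1])
cv2.imwrite("pics/side0b.png",cv2.resize(a[1],(800,600),interpolation=cv2.INTER_CUBIC)[...,::-1])
print(robot.state())
E
```

```text
pics
top {'fx': 383.45479928984645, 'fy': 383.45479928984645, 'cx': 259.1511470191011, 'cy': 188.40487652565133, 'D': array([0.02920046, 0.        , 0.        , 0.        , 0.        ]), 'world_from_camera': array([[-1.82321979e-03, -9.89840155e-01,  1.42172937e-01,
         5.13984874e+02],
       [-9.99998324e-01,  1.78103279e-03, -4.23983383e-04,
         4.52448022e+01],
       [ 1.66461115e-04, -1.42173472e-01, -9.89841743e-01,
         1.03416525e+03],
       [ 0.00000000e+00,  0.00000000e+00,  0.00000000e+00,
         1.00000000e+00]])}
side {'fx': 483.73837563324633, 'fy': 483.73837563324633, 'cx': 255.5546148562358, 'cy': 192.96191987124814, 'D': array([-0.18684685,  0.        ,  0.        ,  0.        ,  0.        ]), 'world_from_camera': array([[-9.71293350e-01, -1.35302225e-01,  1.95659238e-01,
         4.44504439e+02],
       [-2.37528487e-01,  5.06609166e-01, -8.28810817e-01,
         8.34817411e+02],
       [ 1.30171841e-02, -8.51493077e-01, -5.24204247e-01,
         6.14192475e+02],
       [ 0.00000000e+00,  0.00000000e+00,  0.00000000e+00,
         1.00000000e+00]])}
{'time_s': 0.1, 'qpos': array([ 1.03962838e+00,  1.31080981e-01,  1.48917786e+00,  2.45516349e-06,
        1.52300879e+00, -8.53860490e-02]), 'dq': array([-0.00187057, -0.00056617, -0.00162301, -0.00060444,  0.00063604,
       -0.00161236]), 'joint_torque': array([ 5.49087617e-04, -5.61333990e+01, -4.93098092e+01,  7.68760568e-02,
        2.90470873e-02, -5.23310018e-05]), 'tcp_pos': array([258.40486469, 540.92739137, 217.69103135]), 'orientation': array([-3.13992399e+00, -1.45288664e-04,  2.69581051e+00]), 'wrist_force': array([-0.59897248, -0.05775939, -0.46513208]), 'ft_torque': array([ 0.0452604 , -0.01396694, -0.01593019]), 'finger_gap': 92.87820303544122}
```

View pics/top0b.png

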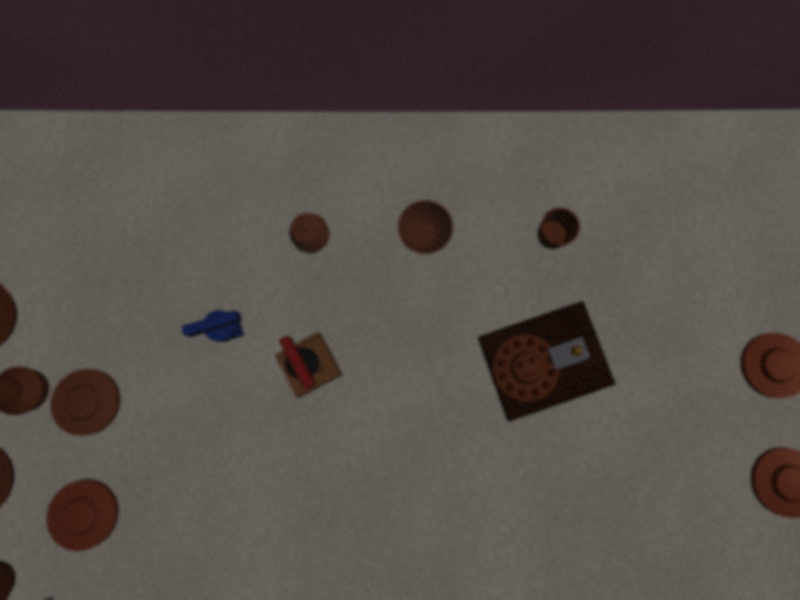

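View pics/side0b.png

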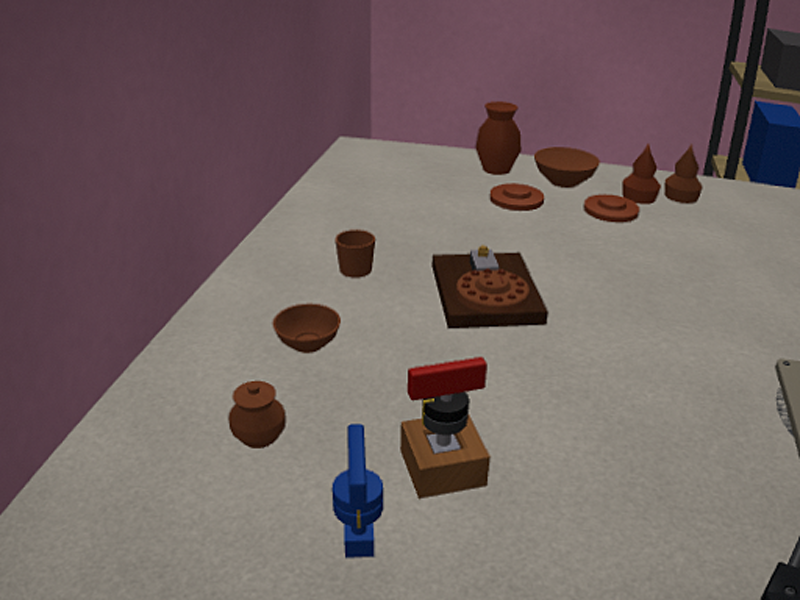

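Top view (800 px scale): the red wing runs from (285,340) to (309,388) above the wooden rest. The blue look-alike is at (215,325) and the brass screw at (577,351). Side view: the red key is at (447,378) in its rest, the blue one at (357,490) and the screw at (484,251). The red one in the wooden rest fits the description. I'll confirm it in one enlarged composite crop.

Run:
```python
import cv2,numpy as np
t=cv2.imread("pics/top0.png");s=cv2.imread("pics/side0.png")
def c(i,x,y,w,h,W,H): return cv2.resize(i[y:y+h,x:x+w],(W,H),interpolation=cv2.INTER_CUBIC)
# each 50x37.5->400x300 : 8x ; side key 100x75: 4x
im=np.vstack([np.hstack([c(t,170,207,50,37 ,400,296),c(t,340,206,50,37,400,296)]),
 np.hstack([c(s,240,225,100,75,400,300),c(s,285,150,50,37,400,300)])])
cv2.imwrite("pics/crop0.png",cv2.convertScaleAbs(im,alpha=1.8))
```

```text
(no output)
```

View pics/crop0.png

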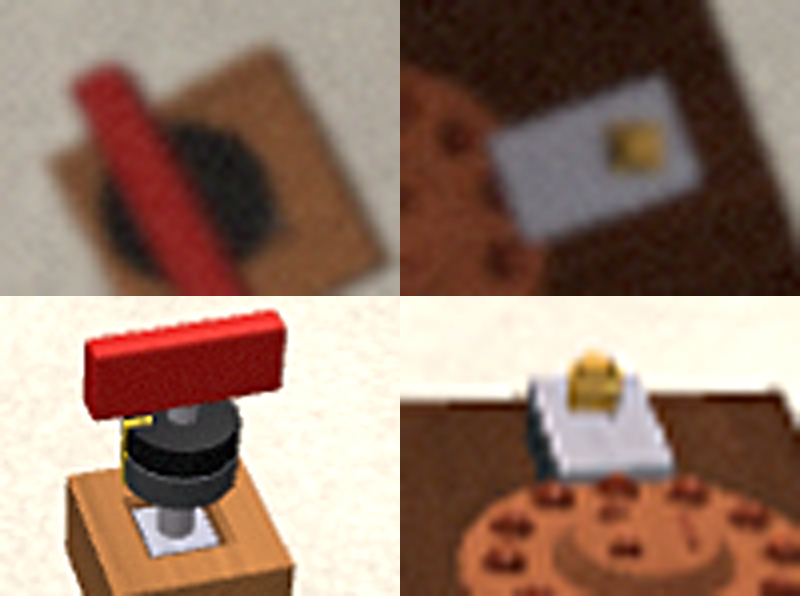

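The crop confirms it: the red-winged key with black hub stands in the wooden rest (top left, bottom left). The brass square screw is on the grey clip next to the plaque.

```bash
cat > h.py <<'E'
from cell import robot, eyes
import cv2,numpy as np
I={n:eyes.camera_info(n) for n in("top","side")}
def K(n): i=I[n]; return np.array([[i["fx"],0,i["cx"]],[0,i["fy"],i["cy"]],[0,0,1.]])
def ray(n,p):
    u=cv2.undistortPoints(np.array([[p]],float),K(n),I[n]["D"])[0,0]
    T=I[n]["world_from_camera"]; d=T[:3,:3]@[u[0],u[1],1]; return T[:3,3],d/np.linalg.norm(d)
def atz(n,p,z): o,d=ray(n,p); return o+d*(z-o[2])/d[2]
def tri(p,q):
    o,d=ray("top",p);a,b=ray("side",q)
    st=np.linalg.lstsq(np.c_[d,-b],a-o,rcond=None)[0]
    x,y=o+d*st[0],a+b*st[1]; return (x+y)/2,np.linalg.norm(x-y)
def proj(n,X):
    T=np.linalg.inv(I[n]["world_from_camera"]);r,_=cv2.Rodrigues(T[:3,:3])
    return cv2.projectPoints(np.array(X,float).reshape(-1,3),r,T[:3,3],K(n),I[n]["D"])[0].reshape(-1,2)
def avg(n,k): return np.mean([eyes.camera(n).astype(float) for _ in range(k)],0)
def red(im):
    im=im.astype(float); m=((im[...,0]>60)&(im[...,0]>3.0*im[...,1])).astype(np.uint8)
    k,l,s,c=cv2.connectedComponentsWithStats(m); j=1+np.argmax(s[1:,4]); return l==j,c[j],s[j]
E
python3 - <<'E'
from h import *
A={n:avg(n,8) for n in I}; np.savez("a0.npz",**A)
for n in I:
    m,c,s=red(A[n]); print(n,c,s,cv2.minAreaRect(np.argwhere(m)[:,::-1].astype(np.float32)))
    if n=="top":
        r=cv2.boxPoints(cv2.minAreaRect(np.argwhere(m)[:,::-1].astype(np.float32)))
        print([atz("top",p,162).round(0) for p in r])
ct,cs=red(A["top"])[1],red(A["side"])[1]; print("grip",tri(ct,cs), "z147",atz("top",ct,150))
for p in[(270,48),(388,258),(55,160)]: print("rest corner",atz("top",(169.5+p[0]/8,206.5+p[1]/8),45).round(1))
for p in[(660,78),(702,185),(530,243),(490,142)]: print("clip corner",atz("top",(339.5+(p[0]-400)/8,205.5+p[1]/8),48).round(1))
print("screw",tri((339.5+237/8,205.5+145/8),(284.5+195/8,149.5+(372-296)/8.1)))
for n in I: # ortho-rectified crops about the screw, plane z=57
    c=np.array(tri((339.5+237/8,205.5+145/8),(284.5+195/8,149.5+(372-296)/8.1))[0])
    p=proj(n,[c]); print(n,p)
E
```

```text
top [189.88118812 232.14851485] [181 217  19  31 202] ((189.54664611816406, 231.73861694335938), (34.04607009887695, 6.3341522216796875), 62.241458892822266)
[array([571., 227., 162.]), array([578., 215., 162.]), array([510., 177., 162.]), array([504., 190., 162.])]
side [284.94023479 241.83991462] [261 229  50  27 937] ((285.55535888671875, 241.81378173828125), (19.52188491821289, 51.55631637573242), 79.99201965332031)
grip (array([541.25264554, 207.07948702, 130.96122611]), np.float64(1.1569197290370774)) z147 [540.1152534  203.59776299 150.        ]
rest corner [593.5 189.2  45. ]
rest corner [526.3 150.2  45. ]
rest corner [557.7 257.3  45. ]
clip corner [ 585.5 -244.6   48. ]
clip corner [ 551.4 -256.4   48. ]
clip corner [ 533. -201.   48.]
clip corner [ 565.1 -189.5   48. ]
screw (array([ 562.63901225, -233.04861623,   59.68705153]), np.float64(1.7654003094952508))
top [[369.17229699 223.97411698]]
side [[308.52129236 158.84714963]]
```

```bash
cat >> h.py <<'E'
from scipy.optimize import minimize
S=8
def hull(n,X,x0,y0,w,h,sig):
    p=(proj(n,X)-[x0,y0]+.5)*S; m=np.zeros((h*S,w*S),np.uint8)
    cv2.fillConvexPoly(m,cv2.convexHull(np.round(p*16).astype(np.int32)),255,shift=4)
    m=cv2.GaussianBlur(m.astype(np.float32),(0,0),sig[n]*S)
    return cv2.resize(m,(w,h),interpolation=cv2.INTER_AREA)/255
def box(x,y,yaw,z0,z1,lx,ly,apex=None):
    c,s=np.cos(yaw),np.sin(yaw)
    P=[(x+c*a*lx/2-s*b*ly/2,y+s*a*lx/2+c*b*ly/2,z) for a in(-1,1) for b in(-1,1) for z in(z0,z1)]
    return P+([(x,y,apex)] if apex else [])
def cost(A,X,wins,f,sig):
    e=0
    for n,(x0,y0,w,h) in wins.items():
        g=f(A[n][y0:y0+h,x0:x0+w]).ravel(); m=hull(n,X,x0,y0,w,h,sig).ravel()
        B=np.c_[m,np.ones_like(m)]; r=np.linalg.lstsq(B,g,rcond=None); e+=r[1][0]/np.var(g)/len(g)
    return e
def win(n,X,pad): p=proj(n,X); a=np.floor(p.min(0)-pad).astype(int); b=np.ceil(p.max(0)+pad).astype(int); return (*a,*(b-a))
E
cat > fit.py <<'E'
from h import *
sig={"top":.9,"side":.6}
redf=lambda i: i[...,0]-(i[...,1]+i[...,2])/2
yel=lambda i: (i[...,0]+i[...,1])/2-i[...,2]
A=dict(np.load("a0.npz"))
def run(mk,p0,f,pad,yaws,d=(3,3,.1,2),A=A,views=("top","side"),sig=sig):
    out=[]
    W={n:win(n,mk(p0),pad) for n in views}
    for yw in yaws:
        q=np.array(p0,float); q[2]=yw
        sx=np.vstack([q]+[q+np.eye(len(q))[i]*d[i] for i in range(len(q))])
        r=minimize(lambda p:cost(A,mk(p),W,f,sig),q,method="Nelder-Mead",options=dict(initial_simplex=sx,maxiter=250,xatol=.01,fatol=1e-6)); out.append((round(r.fun,4),r.x.round(3)))
    return out
if __name__=="__main__":
    print("wing",run(lambda p:box(p[0],p[1],p[2],p[3]-17,p[3]+17,84,16),(541,205,.52,130),redf,4,[.52]))
    for o in run(lambda p:box(p[0],p[1],p[2],p[3]-14,p[3]-5,16,16,p[3]),(562.6,-233,.3,62),yel,3,[-.4,-.1,.2,.5,.8,1.1]): print("screw",o)
E
python3 fit.py
```

```text
wing [(np.float64(0.615), array([5.40664e+02, 2.06356e+02, 5.29000e-01, 1.30825e+02]))]
screw (np.float64(0.3493), array([ 5.62511e+02, -2.34239e+02,  1.36000e-01,  6.53240e+01]))
screw (np.float64(0.3512), array([ 5.62505e+02, -2.33879e+02,  1.05000e-01,  6.54630e+01]))
screw (np.float64(0.3476), array([ 5.62588e+02, -2.34098e+02,  1.17000e-01,  6.53730e+01]))
screw (np.float64(0.3479), array([ 5.62568e+02, -2.34027e+02,  1.21000e-01,  6.54130e+01]))
screw (np.float64(0.5403), array([ 563.086, -233.862,    0.751,   66.499]))
screw (np.float64(0.3604), array([ 562.653, -235.209,    1.69 ,   64.751]))
```

```bash
cat > go.py <<'E'
import sys
from cell import robot
import numpy as np
from scipy.spatial.transform import Rotation as R
def row(x,y,z,psi):
    s=robot.state(); A=R.from_euler("xyz",s["orientation"]); B=R.from_euler("xyz",[np.pi,0,psi])
    print("t",s["time_s"],"tcp",s["tcp_pos"].round(1),"rpy",s["orientation"].round(3),"F",s["wrist_force"].round(1),"M",s["ft_torque"].round(2),"gap",round(s["finger_gap"],1),"q6",s["qpos"][5].round(2))
    print("row",A.inv().apply(np.array([x,y,z])-s["tcp_pos"]).round(1),(A.inv()*B).as_rotvec().round(3))
if __name__=="__main__": row(*map(float,sys.argv[1:]))
E
python3 go.py 540.7 206.4 205 3.671
```

```text
t 0.9 tcp [258.7 541.4 218.7] rpy [ 3.142 -0.     2.696] F [0.6 0.8 0.1] M [-0.05  0.04 -0.01] gap 92.8 q6 -0.09
row [-398.9 -180.7   13.7] [ 0.     0.    -0.975]
```

>>> {"method": "jog_arm", "body": {"targets": [[-399, -181, 14, 0, 0, -0.975, 100], [-399, -181, 14, 0, 0, -0.975, 100], [-399, -181, 14, 0, 0, -0.975, 100], [-399, -181, 14, 0, 0, -0.975, 100], [-399, -181, 14, 0, 0, -0.975, 100], [-399, -181, 14, 0, 0, -0.975, 100], [-399, -181, 14, 0, 0, -0.975, 100], [-399, -181, 14, 0, 0, -0.975, 100]]}}

```text
time_s: 1.7
tcp_pos: [500.8, 253.6, 206.9]
orientation: [3.142, 0.001, -2.607]
wrist_force: [1.6, 0.4, -0.1]
finger_gap: 92.7
```

```bash
python3 go.py 540.7 206.4 205 3.671
```

```text
t 1.7 tcp [500.8 253.6 206.9] rpy [ 3.142e+00  1.000e-03 -2.607e+00] F [ 1.6  0.4 -0.1] M [ 0.07  0.03 -0.05] gap 92.7 q6 -1.73
row [-10.3 -60.9   1.9] [0.    0.001 0.005]
```

>>> {"method": "jog_arm", "body": {"targets": [[-10, -61, 2, 0, 0.001, 0.005, 100], [-10, -61, 2, 0, 0.001, 0.005, 100], [-10, -61, 35, 0, 0.001, 0.005, 100], [-10, -61, 70, 0, 0.001, 0.005, 100], [-10, -61, 95, 0, 0.001, 0.005, 100], [-10, -61, 95, 0, 0.001, 0.005, 100]]}}

```text
time_s: 2.3
tcp_pos: [537.1, 205.8, 107.3]
orientation: [3.139, -0.008, -2.612]
wrist_force: [-1.9, 0.5, -0.7]
finger_gap: 93.0
```

```bash
python3 go.py 540.7 206.4 111.5 3.671
python3 - <<'E'
from h import *
t=eyes.camera("top");s=eyes.camera("side")
c=lambda i,x,y: cv2.resize(i[y:y+75,x:x+50],(400,600),interpolation=cv2.INTER_CUBIC)
im=np.hstack([c(t,165,195),cv2.resize(s[205:305,250:317],(400,600),interpolation=cv2.INTER_CUBIC)])
cv2.imwrite("pics/grasp.png",cv2.convertScaleAbs(im[...,::-1],alpha=1.6))
E
```

```text
t 2.3 tcp [537.1 205.8 107.3] rpy [ 3.139 -0.008 -2.612] F [-1.9  0.5 -0.7] M [0.   0.05 0.02] gap 93.0 q6 -1.82
row [-3.4 -1.3 -4.2] [ 0.002 -0.008  0.   ]
```

View pics/grasp.png

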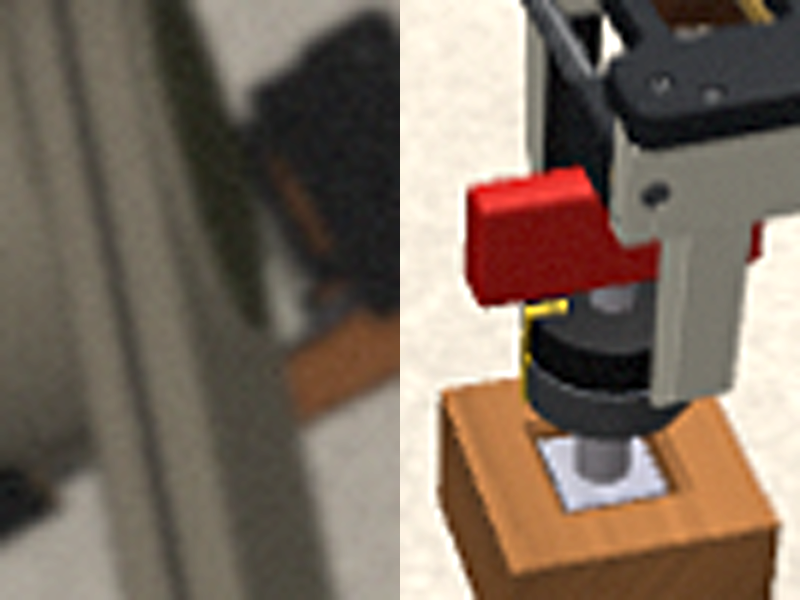

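>>> {"method": "jog_arm", "body": {"targets": [[-3, -1, -4, 0.002, -0.008, 0, 100], [-3, -1, -4, 0.002, -0.008, 0, 60], [-3, -1, -4, 0.002, -0.008, 0, 30], [-3, -1, -4, 0.002, -0.008, 0, 0], [-3, -1, -4, 0.002, -0.008, 0, 0], [-3, -1, -4, 0.002, -0.008, 0, 0], [-3, -1, -4, 0.002, -0.008, 0, 0], [-3, -1, -4, 0.002, -0.008, 0, 0]], "squeeze": 50}}

```text
time_s: 3.2
tcp_pos: [543.2, 207.3, 116.1]
orientation: [-3.14, 0.007, -2.612]
wrist_force: [0.6, -0.4, -0.4]
finger_gap: 42.0
```

```bash
python3 go.py 540.7 206.4 111.5 3.671
```

```text
t 3.2 tcp [543.2 207.3 116.1] rpy [-3.14   0.007 -2.612] F [ 0.6 -0.4 -0.4] M [ 0.1  -0.    0.01] gap 42.0 q6 -1.82
row [2.6 0.5 4.6] [-0.002  0.007  0.001]
```

>>> {"method": "jog_arm", "body": {"targets": [[2.6, 0.5, 4.6, 0, 0.007, 0, 30], [2.6, 0.5, 4.6, 0, 0.007, 0, 30], [2.6, 0.5, 4.6, 0, 0.007, 0, 0], [2.6, 0.5, 4.6, 0, 0.007, 0, 0], [2.6, 0.5, 4.6, 0, 0.007, 0, 0], [2.6, 0.5, 4.6, 0, 0.007, 0, 0], [2.6, 0.5, 4.6, 0, 0.007, 0, 0], [2.6, 0.5, 4.6, 0, 0.007, 0, 0]]}}

```text
time_s: 4.0
tcp_pos: [540.7, 206.4, 111.5]
orientation: [-3.14, -0.0, -2.612]
wrist_force: [1.1, 0.6, -1.6]
finger_gap: 15.8
```

```bash
python3 go.py 540.7 206.4 111.5 3.671
```

```text
t 4.0 tcp [540.7 206.4 111.5] rpy [-3.14  -0.    -2.612] F [ 1.1  0.6 -1.6] M [ 0.08 -0.1   0.05] gap 15.8 q6 -1.82
row [ 0.  0. -0.] [-0.002 -0.     0.001]
```

>>> {"method": "jog_arm", "body": {"targets": [[0, 0, -15, 0, 0, 0, 0], [0, 0, -40, 0, 0, 0, 0], [0, 0, -75, 0, 0, 0, 0], [0, 0, -75, 0, 0, 0, 0], [0, 0, -75, 0, 0, 0, 0]]}}

```text
time_s: 4.5
tcp_pos: [541.4, 206.7, 187.9]
orientation: [-3.139, 0.002, -2.612]
wrist_force: [-1.5, 0.2, -4.9]
finger_gap: 16.0
```

```bash
python3 go.py 562.6 -234 186 -3.02
```

```text
t 4.5 tcp [541.4 206.7 187.9] rpy [-3.139e+00  2.000e-03 -2.612e+00] F [-1.5  0.2 -4.9] M [ 0.03  0.04 -0.05] gap 16.0 q6 -1.82
row [ 204.5 -391.     2.3] [-0.002  0.003  0.408]
```

>>> {"method": "jog_arm", "body": {"targets": [[18, -35, 0, 0, 0, 0.05, 0], [37, -71, 1, 0, 0, 0.1, 0], [56, -107, 1, 0, 0, 0.15, 0], [75, -143, 2, 0, 0, 0.2, 0], [94, -179, 2, 0, 0, 0.25, 0], [113, -216, 2, 0, 0, 0.3, 0], [132, -252, 2, 0, 0, 0.35, 0], [148, -285, 2, 0, 0, 0.4, 0]]}}

```text
time_s: 5.3
tcp_pos: [556.3, -115.6, 184.0]
orientation: [3.141, -0.0, -3.014]
wrist_force: [0.6, 0.0, -3.1]
finger_gap: 15.9
```

```bash
python3 go.py 562.6 -234 186 -3.02
```

```text
t 5.3 tcp [ 556.3 -115.6  184. ] rpy [ 3.141 -0.    -3.014] F [ 0.6  0.  -3.1] M [ 0.02 -0.04 -0.01] gap 15.9 q6 -1.99
row [   8.8 -118.2   -2. ] [ 0.    -0.     0.006]
```

>>> {"method": "jog_arm", "body": {"targets": [[3, -30, 0, 0, 0, 0.005, 0], [5, -65, -1, 0, 0, 0.005, 0], [8, -98, -2, 0, 0, 0.005, 0], [9, -118, -2, 0, 0, 0.005, 0], [9, -118, -2, 0, 0, 0.005, 0], [9, -118, -2, 0, 0, 0.005, 0], [9, -118, -2, 0, 0, 0.005, 0]]}}

```text
time_s: 6.0
tcp_pos: [562.1, -232.4, 185.2]
orientation: [3.14, -0.001, -3.018]
wrist_force: [-0.0, 0.5, -3.1]
finger_gap: 15.7
```

```bash
python3 go.py 562.6 -234 186 -3.02
python3 - <<'E'
from h import *
A={n:avg(n,4) for n in I}; np.savez("a2.npz",**A)
print(proj("side",[[562.6,-234,62],[562.6,-234,90],[562.6,-234,205]]))
f=lambda i:cv2.convertScaleAbs(i,alpha=1.8)[...,::-1]
im=np.hstack([cv2.resize(f(A["side"])[90:180,280:340],(400,600),interpolation=cv2.INTER_CUBIC),
 cv2.resize(f(A["top"])[200:260,165:205],(400,600),interpolation=cv2.INTER_CUBIC)])
cv2.imwrite("pics/above.png",im)
E
```

```text
t 6.0 tcp [ 562.1 -232.4  185.2] rpy [ 3.140e+00 -1.000e-03 -3.018e+00] F [-0.   0.5 -3.1] M [ 0.   -0.02 -0.07] gap 15.7 q6 -2.17
row [-0.3 -1.6 -0.8] [ 0.001 -0.001  0.002]
[[308.65507612 157.85299017]
 [309.42275731 147.73926368]
 [312.65914463 103.77976333]]
```

View pics/above.png

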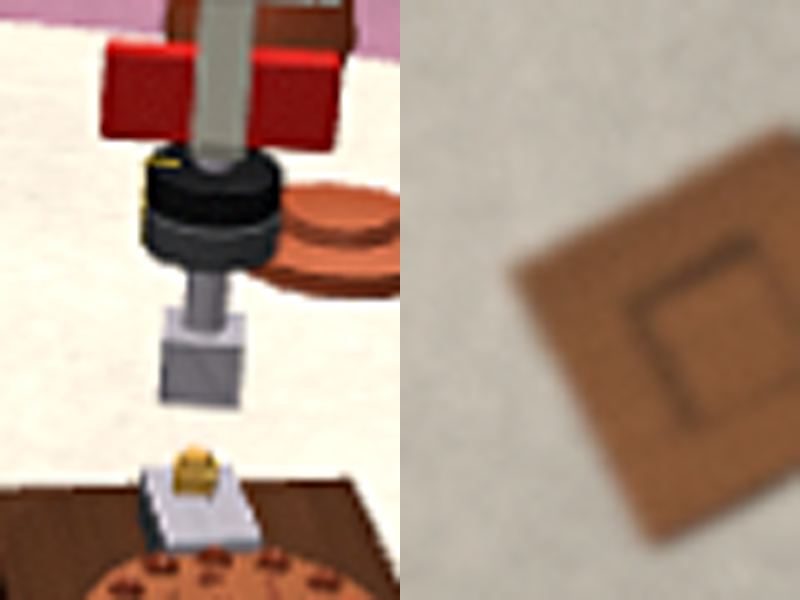

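The side view shows the key hanging upright above the screw: socket foot corners at (160,403) and (242,407), screw apex at (195,447). The empty rest pocket shows at right. Next I'll fit socket and screw in the same side picture, so the camera bias cancels.

```bash
cat > rel.py <<'E'
from fit import *
B=dict(np.load("a2.npz")); sig={"top":.9,"side":.6}
def f1(mk,p0,W,f,A,d=2):
    q=np.array(p0,float); sx=np.vstack([q]+[q+np.eye(len(q))[i]*d for i in range(len(q))])
    r=minimize(lambda p:cost(A,mk(p),W,f,sig),q,method="Nelder-Mead",options=dict(initial_simplex=sx,maxiter=300,fatol=1e-6)); return round(r.fun,4),r.x.round(2)
bri=lambda i:i.sum(-1)
s=robot.state(); tx,ty,tz=s["tcp_pos"]; yw=s["orientation"][2]+np.pi; print(s["tcp_pos"],yw)
soc=f1(lambda p:box(p[0],ty,yw,p[1],p[1]+24,30,30),(tx,89),{"side":(296,143,28,12)},bri,B)
print("socket x,z (side)",soc)
for y in(-234,-232):
  for yaw in (.05,.12,.19,.26): print(y,yaw,"screw x,z(side)",f1(lambda p:box(p[0],y,yaw,p[1]-14,p[1]-5,16,16,p[1]),(562.6,62),{"side":(301,153,16,15)},yel,B))
print("screw top-only z=62 x,y:",f1(lambda p:box(p[0],p[1],.12,48,57,16,16,62),(562.6,-234),{"top":win("top",box(562.6,-234,.12,48,57,16,16,62),4)},yel,A))
E
python3 rel.py
```

```text
[ 562.46183936 -233.48299776  186.13171411] 0.12291621891239934
socket x,z (side) (np.float64(0.0221), array([562.77,  90.24]))
-234 0.05 screw x,z(side) (np.float64(0.2351), array([561.93,  65.43]))
-234 0.12 screw x,z(side) (np.float64(0.2295), array([562.01,  65.49]))
-234 0.19 screw x,z(side) (np.float64(0.2401), array([562.03,  65.64]))
-234 0.26 screw x,z(side) (np.float64(0.2545), array([562.05,  65.57]))
-232 0.05 screw x,z(side) (np.float64(0.2356), array([561.69,  66.42]))
-232 0.12 screw x,z(side) (np.float64(0.2295), array([561.78,  66.52]))
-232 0.19 screw x,z(side) (np.float64(0.2406), array([561.94,  66.51]))
-232 0.26 screw x,z(side) (np.float64(0.2552), array([561.81,  66.65]))
screw top-only z=62 x,y: (np.float64(0.2298), array([ 563.39, -234.91]))
```

```bash
python3 go.py 562.4 -235 161 -3.02
```

```text
t 6.4 tcp [ 562.5 -233.5  186.1] rpy [ 3.142 -0.    -3.019] F [ 0.6  0.4 -3.2] M [0.02 0.01 0.  ] gap 15.5 q6 -2.17
row [ 0.2 -1.5 25.1] [ 0.    -0.     0.001]
```

>>> {"method": "jog_arm", "body": {"targets": [[0.2, -1.5, 8, 0, 0, 0.001, 0], [0.2, -1.5, 16, 0, 0, 0.001, 0], [0.2, -1.5, 22, 0, 0, 0.001, 0], [0.2, -1.5, 25, 0, 0, 0.001, 0], [0.2, -1.5, 25, 0, 0, 0.001, 0], [0.2, -1.5, 25, 0, 0, 0.001, 0]]}}

```text
time_s: 7.0
tcp_pos: [562.4, -235.0, 161.1]
orientation: [3.142, -0.0, -3.02]
wrist_force: [-0.5, 0.9, -4.1]
finger_gap: 15.5
```

```bash
python3 go.py 562.4 -235 161 -3.02
python3 - <<'E'
from h import *
A={n:avg(n,3) for n in I}; np.savez("a3.npz",**A)
f=lambda i:cv2.convertScaleAbs(i,alpha=1.8)[...,::-1]
im=np.hstack([cv2.resize(f(A["side"])[130:180,290:330],(480,600),interpolation=cv2.INTER_CUBIC),
 cv2.resize(f(A["top"])[180:260,350:390],(300,600),interpolation=cv2.INTER_CUBIC)])
cv2.imwrite("pics/near.png",im)
E
```

```text
t 7.0 tcp [ 562.4 -235.   161.1] rpy [ 3.142 -0.    -3.02 ] F [-0.5  0.9 -4.1] M [-0.    0.06  0.03] gap 15.5 q6 -2.17
row [0.  0.  0.1] [ 0. -0.  0.]
```

View pics/near.png

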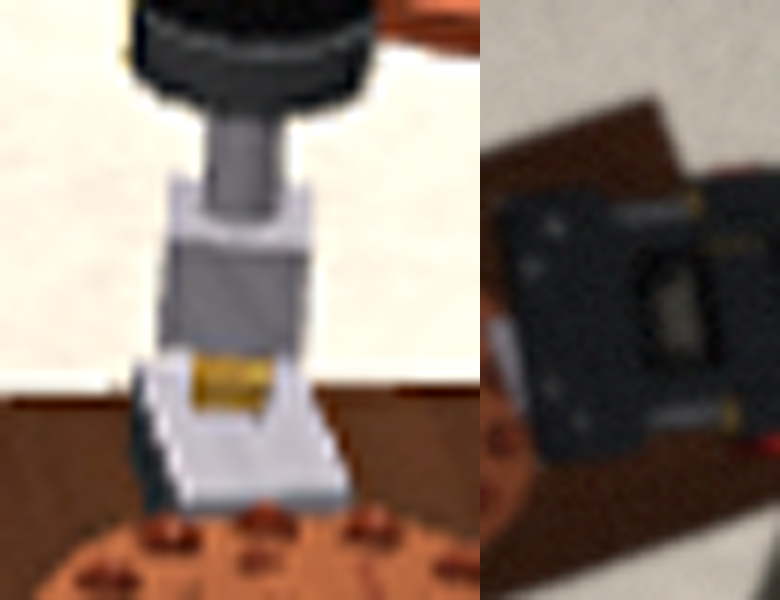

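Run:
```python
from h import *
def mid(x,y,d,z): return [x-.12*d,y+.993*d,z]
cr=lambda p:(p-[290,130]+.5)*12
print(cr(proj("side",[mid(562.5,-235,15,64.6),mid(562.5,-235,8,48),mid(562.5,-237,8,48),mid(562.5,-235,8,57)])).round(1), robot.state()["tcp_pos"])
for yw in(0,.06,.12): 
  p=cr(proj("side",[b for b in box(562.5,-235,yw,48,57,16,16) if b[1]>-233])); print(yw,p.round(0).tolist())
```

```text
[[230.1 360.3]
 [225.5 415.7]
 [226.9 411.3]
 [228.4 377.3]] [ 562.57928829 -235.06792026  161.43731697]
0 [[259.0, 420.0], [262.0, 382.0], [183.0, 410.0], [186.0, 372.0]]
0.06 [[262.0, 419.0], [265.0, 381.0], [185.0, 412.0], [188.0, 373.0]]
0.12 [[264.0, 418.0], [267.0, 380.0], [187.0, 413.0], [190.0, 375.0]]
```

>>> {"method": "jog_arm", "body": {"targets": [[0.8, 0, 0, 0, 0, 0.04, 0], [0.8, 0, 2, 0, 0, 0.04, 0], [0.8, 0, 4, 0, 0, 0.04, 0], [0.8, 0, 6, 0, 0, 0.04, 0], [0.8, 0, 8, 0, 0, 0.04, 0], [0.8, 0, 8, 0, 0, 0.04, 0]]}}

```text
time_s: 7.9
tcp_pos: [561.6, -235.0, 152.8]
orientation: [3.141, -0.0, -3.059]
wrist_force: [-0.9, 0.0, -4.4]
finger_gap: 15.5
```

```bash
python3 go.py 561.7 -235 153 -3.06
```

```text
t 7.9 tcp [ 561.6 -235.   152.8] rpy [ 3.141 -0.    -3.059] F [-0.9  0.  -4.4] M [ 0.05  0.   -0.06] gap 15.5 q6 -2.13
row [-0.1  0.  -0.2] [ 0.    -0.     0.001]
```

>>> {"method": "jog_arm", "body": {"targets": [[0, 0, 1, 0, 0, 0, 0], [0, 0, 2, 0, 0, 0, 0], [0, 0, 3, 0, 0, 0, 0], [0, 0, 3, 0, 0, 0, 0]]}}

```text
time_s: 8.3
tcp_pos: [561.5, -235.0, 149.7]
orientation: [3.141, -0.001, -3.059]
wrist_force: [0.3, -0.3, -3.2]
finger_gap: 15.4
```

>>> {"method": "jog_arm", "body": {"targets": [[0, 0, 1, 0, 0, 0, 0], [0, 0, 2, 0, 0, 0, 0], [0, 0, 3, 0, 0, 0, 0], [0, 0, 4, 0, 0, 0, 0], [0, 0, 4, 0, 0, 0, 0]]}}

```text
time_s: 8.8
tcp_pos: [561.3, -234.9, 145.4]
orientation: [3.141, -0.001, -3.059]
wrist_force: [-0.4, -0.6, -4.2]
finger_gap: 15.7
```

>>> {"method": "jog_arm", "body": {"targets": [[0, 0, 0.5, 0, 0, 0, 0], [0, 0, 0.9, 0, 0, 0, 0], [0, 0, 0.9, 0, 0, 0, 0]]}}

```text
time_s: 9.1
tcp_pos: [561.4, -234.9, 144.6]
orientation: [3.141, -0.001, -3.059]
wrist_force: [0.2, -0.6, -3.4]
finger_gap: 15.9
```

```bash
python3 go.py 561.3 -234.9 144.5 -3.06
python3 - <<'E'
from h import *
A={n:avg(n,3) for n in I}; np.savez("a4.npz",**A)
f=lambda i:cv2.convertScaleAbs(i,alpha=1.8)[...,::-1]
im=cv2.resize(f(A["side"])[90:180,280:340],(400,600),interpolation=cv2.INTER_CUBIC)
cv2.imwrite("pics/home.png",im)
E
```

```text
t 9.1 tcp [ 561.4 -234.9  144.6] rpy [ 3.141e+00 -1.000e-03 -3.059e+00] F [ 0.2 -0.6 -3.4] M [ 0.04 -0.03 -0.02] gap 15.9 q6 -2.13
row [0.1 0.  0.1] [ 0.    -0.001  0.001]
```

View pics/home.png

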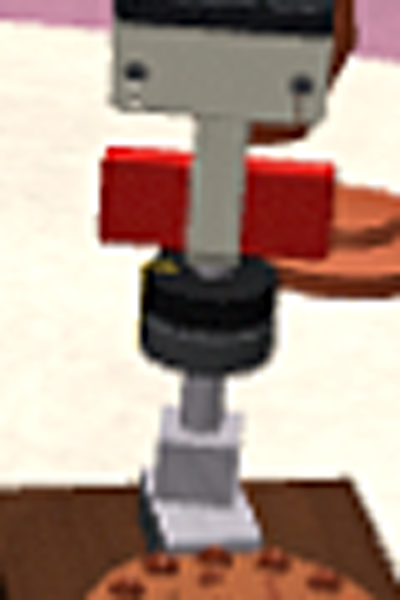

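Seated: the head is fully covered and the socket rim is at the clip, with no extra force. I'll press down slightly, then turn clockwise (+z of the tool) through the first 0.4 rad, where the screw can't be tight yet.

>>> {"method": "jog_arm", "body": {"targets": [[0, 0, 0.4, 0, 0, 0, 0], [0, 0, 0.4, 0, 0, 0.06, 0], [0, 0, 0.4, 0, 0, 0.13, 0], [0, 0, 0.4, 0, 0, 0.2, 0], [0, 0, 0.4, 0, 0, 0.27, 0], [0, 0, 0.4, 0, 0, 0.34, 0], [0, 0, 0.4, 0, 0, 0.4, 0], [0, 0, 0.4, 0, 0, 0.4, 0]]}}

```text
time_s: 10.2
tcp_pos: [561.7, -235.1, 144.5]
orientation: [-3.142, 0.0, 2.823]
wrist_force: [0.3, 0.1, -2.4]
finger_gap: 15.8
```

```bash
python3 go.py 561.3 -234.9 144.3 2.75
```

```text
t 10.2 tcp [ 561.7 -235.1  144.5] rpy [-3.142  0.     2.823] F [ 0.3  0.1 -2.4] M [-0.08 -0.15 -0.  ] gap 15.8 q6 -1.73
row [0.5 0.1 0.2] [-0.     0.     0.073]
```

>>> {"method": "jog_arm", "body": {"targets": [[0, 0, 0.2, 0, 0, 0.04, 0], [0, 0, 0.2, 0, 0, 0.08, 0], [0, 0, 0.2, 0, 0, 0.08, 0]]}}

```text
time_s: 10.5
tcp_pos: [561.8, -235.1, 144.5]
orientation: [-3.142, 0.0, 2.744]
wrist_force: [-0.1, -0.7, -2.4]
finger_gap: 15.9
```

```bash
python3 go.py 561.3 -234.9 144.3 2.75
```

```text
t 10.5 tcp [ 561.8 -235.1  144.5] rpy [-3.142  0.     2.744] F [-0.1 -0.7 -2.4] M [-0.   -0.04  0.01] gap 15.9 q6 -1.65
row [0.5 0.  0.2] [-0.     0.    -0.006]
```

>>> {"method": "jog_arm", "body": {"targets": [[0, 0, 0.2, 0, 0, 0.04, 0], [0, 0, 0.2, 0, 0, 0.08, 0], [0, 0, 0.2, 0, 0, 0.08, 0]]}}

```text
time_s: 10.8
tcp_pos: [561.9, -235.2, 144.5]
orientation: [-3.142, 0.001, 2.665]
wrist_force: [0.5, 0.2, -1.1]
finger_gap: 15.6
```

```bash
python3 go.py 561.3 -234.9 144.3 2.75
```

```text
t 10.8 tcp [ 561.9 -235.2  144.5] rpy [-3.142e+00  1.000e-03  2.665e+00] F [ 0.5  0.2 -1.1] M [0.11 0.1  0.03] gap 15.6 q6 -1.58
row [ 0.6 -0.   0.2] [-0.     0.001 -0.085]
```

>>> {"method": "jog_arm", "body": {"targets": [[0, 0, 0, 0, 0, 0.04, 0], [0, 0, 0, 0, 0, 0.08, 0], [0, 0, 0, 0, 0, 0.08, 0]]}}

```text
time_s: 11.1
tcp_pos: [561.9, -235.1, 144.5]
orientation: [3.142, 0.0, 2.587]
wrist_force: [-0.5, 0.0, -1.8]
finger_gap: 15.6
```

```bash
python3 go.py 561.3 -234.9 144.3 2.75
```

```text
t 11.1 tcp [ 561.9 -235.1  144.5] rpy [3.142 0.    2.587] F [-0.5  0.  -1.8] M [0.03 0.05 0.05] gap 15.6 q6 -1.5
row [ 0.6 -0.1  0.2] [ 0.     0.    -0.163]
```

>>> {"method": "jog_arm", "body": {"targets": [[0, 0, 0, 0, 0, 0.04, 0], [0, 0, 0, 0, 0, 0.08, 0], [0, 0, 0, 0, 0, 0.08, 0]]}}

```text
time_s: 11.4
tcp_pos: [561.8, -235.1, 144.5]
orientation: [3.141, 0.0, 2.509]
wrist_force: [0.2, -0.2, -2.8]
finger_gap: 15.4
```

```bash
python3 go.py 561.3 -234.9 144.3 2.75
```

```text
t 11.4 tcp [ 561.8 -235.1  144.5] rpy [3.141 0.    2.509] F [ 0.2 -0.2 -2.8] M [0.02 0.05 0.04] gap 15.4 q6 -1.42
row [ 0.6 -0.1  0.2] [ 0.     0.    -0.241]
```

>>> {"method": "jog_arm", "body": {"targets": [[0, 0, 0, 0, 0, 0.04, 0], [0, 0, 0, 0, 0, 0.08, 0], [0, 0, 0, 0, 0, 0.08, 0]]}}

```text
time_s: 11.7
tcp_pos: [561.9, -235.1, 144.5]
orientation: [3.141, 0.0, 2.431]
wrist_force: [0.4, -0.5, -1.6]
finger_gap: 16.0
```

```bash
python3 go.py 561.3 -234.9 144.3 2.75
```

```text
t 11.7 tcp [ 561.9 -235.1  144.5] rpy [3.141 0.    2.431] F [ 0.4 -0.5 -1.6] M [ 0.04 -0.    0.05] gap 16.0 q6 -1.34
row [ 0.6 -0.2  0.2] [ 0.     0.    -0.319]
```

>>> {"method": "jog_arm", "body": {"targets": [[0, 0, 0, 0, 0, 0.04, 0], [0, 0, 0, 0, 0, 0.08, 0], [0, 0, 0, 0, 0, 0.08, 0]]}}

```text
time_s: 12.0
tcp_pos: [561.8, -235.1, 144.5]
orientation: [3.141, 0.0, 2.353]
wrist_force: [-0.2, 0.9, -1.6]
finger_gap: 15.7
```

```bash
python3 go.py 561.3 -234.9 144.3 2.75
```

```text
t 12.0 tcp [ 561.8 -235.1  144.5] rpy [3.141 0.    2.353] F [-0.2  0.9 -1.6] M [0.02 0.03 0.  ] gap 15.7 q6 -1.26
row [ 0.5 -0.2  0.2] [ 0.     0.    -0.397]
```

>>> {"method": "jog_arm", "body": {"targets": [[0, 0, 0, 0, 0, 0.04, 0], [0, 0, 0, 0, 0, 0.08, 0], [0, 0, 0, 0, 0, 0.08, 0]]}}

```text
time_s: 12.3
tcp_pos: [561.9, -235.1, 144.5]
orientation: [3.141, 0.0, 2.275]
wrist_force: [0.6, -0.4, -2.7]
finger_gap: 15.6
```

```bash
cat > m.py <<'E'
from cell import robot,eyes
import numpy as np
M=[];F=[]
for _ in range(4):
    s=robot.state();M.append(s["ft_torque"]);F.append(s["wrist_force"]);eyes.camera("side")
print("Mz",np.array(M)[:,2].round(3),"F",np.mean(F,0).round(1),s["tcp_pos"].round(1),s["orientation"].round(3))
E
python3 m.py
```

```text
Mz [0.013 0.003 0.011 0.029] F [ 0.2 -0.1 -2. ] [ 561.9 -235.1  144.5] [3.141 0.    2.276]
```

>>> {"method": "jog_arm", "body": {"targets": [[0, 0, 0, 0, 0, 0.04, 0], [0, 0, 0, 0, 0, 0.08, 0], [0, 0, 0, 0, 0, 0.08, 0]]}}

```text
time_s: 12.8
tcp_pos: [561.9, -235.1, 144.5]
orientation: [3.141, 0.0, 2.196]
wrist_force: [0.6, 0.6, -1.6]
finger_gap: 15.6
```

```bash
python3 m.py
```

```text
Mz [ 0.033 -0.04   0.018  0.041] F [ 0.3  0.  -2.1] [ 561.9 -235.2  144.5] [3.141 0.    2.197]
```

>>> {"method": "jog_arm", "body": {"targets": [[0, 0, 0, 0, 0, 0.04, 0], [0, 0, 0, 0, 0, 0.08, 0], [0, 0, 0, 0, 0, 0.08, 0]]}}

```text
time_s: 13.3
tcp_pos: [561.9, -235.1, 144.5]
orientation: [3.141, 0.0, 2.117]
wrist_force: [0.6, -0.0, -2.8]
finger_gap: 15.9
```

```bash
python3 m.py
```

```text
Mz [0.251 0.226 0.23  0.261] F [ 0.5 -0.2 -2. ] [ 561.9 -235.1  144.5] [3.141 0.    2.118]
```

>>> {"method": "jog_arm", "body": {"targets": [[0, 0, 0, 0, 0, 0.03, 0], [0, 0, 0, 0, 0, 0.03, 0]]}}

```text
time_s: 13.7
tcp_pos: [561.9, -235.1, 144.5]
orientation: [3.141, 0.0, 2.087]
wrist_force: [0.1, -0.1, -2.5]
finger_gap: 15.4
```

```bash
python3 m.py
```

```text
Mz [0.206 0.314 0.266 0.375] F [-0.1  0.1 -2.2] [ 561.9 -235.1  144.5] [3.141 0.    2.088]
```

Run:
```python
from h import *
M=[];J=[];T=0
for _ in range(12):
    T=T+eyes.camera("side").astype(float); s=robot.state();M.append(s["ft_torque"][2]);J.append(s["joint_torque"][5])
print(np.mean(M),np.std(M),np.mean(J),np.std(J))
im=cv2.convertScaleAbs(T/12,alpha=1.8)[...,::-1]
cv2.imwrite("pics/brk.png",cv2.resize(im[108:172,285:335],(468,600),interpolation=cv2.INTER_CUBIC))
```

```text
0.3139451808822445 0.02141809056900564 0.2965348423458636 0.014463902528117306
```

View pics/brk.png

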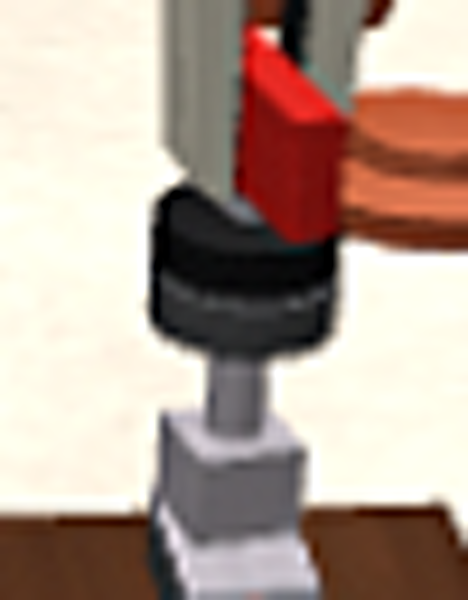

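Torque has risen from 0.24 to 0.31 N m over 0.03 rad, so the key is at the threshold or only just past it. The yellow line is out of view from here. I'll take small steps and watch for the torque to fall.

>>> {"method": "jog_arm", "body": {"targets": [[0, 0, 0, 0, 0, 0.02, 0], [0, 0, 0, 0, 0, 0.02, 0]]}}

```text
time_s: 14.7
tcp_pos: [561.9, -235.1, 144.5]
orientation: [3.141, 0.0, 2.067]
wrist_force: [0.7, -0.3, -2.1]
finger_gap: 15.7
```

```bash
cat > m2.py <<'E'
from h import *
M=[];J=[]
for _ in range(8):
    eyes.camera("side"); s=robot.state();M.append(s["ft_torque"][2]);J.append(s["joint_torque"][5])
print("t",s["time_s"],"Mz",np.mean(M).round(3),np.std(M).round(3),"tau6",np.mean(J).round(3),np.std(J).round(3),"yaw",s["orientation"][2].round(4),"F",s["wrist_force"].round(1))
E
python3 m2.py
```

```text
t 15.1 Mz 0.262 0.025 tau6 0.31 0.055 yaw 2.0678 F [-0.6  0.  -1.9]
```

Run:
```python
from h import *
M=[];J=[];T=0
for _ in range(20):
    T=T+eyes.camera("side").astype(float); s=robot.state();M.append(s["ft_torque"][2]);J.append(s["joint_torque"][5])
print(np.mean(M),np.std(M),np.mean(J),np.std(J),s["qpos"][5])
T/=20; np.savez("a5.npz",side=T)
from scipy.optimize import minimize
bri=lambda i:i.sum(-1); sig={"side":.6}
def f(img,ty,p0,yr,W):
    out=[]
    for yw in yr:
        r=minimize(lambda p:cost({"side":img},box(p[0],ty,yw,p[1],p[1]+24+0*p[1],30,30),{"side":W},bri,sig),p0,method="Nelder-Mead",options=dict(maxiter=60)); out.append((round(yw,3),round(r.fun,5),r.x.round(1).tolist()))
    return out
# window: rows of the socket against the bright table (rim above the stand edge)
for o in f(T,-235.1,[562,48],np.arange(-1.25,-.85,.04),(296,155,26,8)): print(o)
A4=np.load("a4.npz")["side"]
for o in f(A4,-234.9,[562,48],np.arange(-.08,.25,.04),(296,155,26,8)): print("a4",o)
```

```text
0.28342284410884677 0.030068088401683936 0.27640636498108506 0.0004971811486040479 -0.97753430487659
(np.float64(-1.25), np.float64(0.40204), [561.9, 47.8])
(np.float64(-1.21), np.float64(0.37536), [561.9, 47.5])
(np.float64(-1.17), np.float64(0.35337), [561.8, 47.4])
(np.float64(-1.13), np.float64(0.33587), [561.8, 47.0])
(np.float64(-1.09), np.float64(0.32305), [561.8, 46.7])
(np.float64(-1.05), np.float64(0.31369), [561.8, 46.5])
(np.float64(-1.01), np.float64(0.30792), [561.8, 46.1])
(np.float64(-0.97), np.float64(0.30553), [561.7, 45.9])
(np.float64(-0.93), np.float64(0.3057), [561.6, 45.4])
(np.float64(-0.89), np.float64(0.30741), [561.7, 45.4])
a4 (np.float64(-0.08), np.float64(0.31298), [562.9, 36.0])
a4 (np.float64(-0.04), np.float64(0.30572), [562.7, 36.0])
a4 (np.float64(0.0), np.float64(0.29817), [562.3, 36.2])
a4 (np.float64(0.04), np.float64(0.29287), [561.9, 36.3])
a4 (np.float64(0.08), np.float64(0.29159), [561.7, 36.3])
a4 (np.float64(0.12), np.float64(0.29343), [561.5, 36.2])
a4 (np.float64(0.16), np.float64(0.2898), [561.3, 36.3])
a4 (np.float64(0.2), np.float64(0.29011), [561.2, 36.4])
a4 (np.float64(0.24), np.float64(0.29398), [560.8, 36.6])
```

>>> {"method": "jog_arm", "body": {"targets": [[0, 0, 0, 0, 0, 0.012, 0], [0, 0, 0, 0, 0, 0.012, 0]]}}

```text
time_s: 16.3
tcp_pos: [561.9, -235.1, 144.5]
orientation: [3.141, 0.0, 2.055]
wrist_force: [0.1, -0.3, -2.3]
finger_gap: 15.6
```

```bash
sed -i 's/range(8)/range(12)/;s/print(/print(np.round(J,4),/' m2.py; python3 m2.py
```

```text
[0.3648 0.3035 0.2784 0.2688 0.2644 0.2627 0.2635 0.2634 0.2625 0.263
 0.264  0.2633] t 16.9 Mz 0.265 0.031 tau6 0.277 0.029 yaw 2.0558 F [-0.3 -0.5 -1.7]
```

Settled joint torque falls steadily with turning: 0.297, then 0.276, then 0.263 N m. So the key has broken over, by roughly 0.04–0.08 rad. I'm stopping here and turning back just enough to unload.

>>> {"method": "jog_arm", "body": {"targets": [[0, 0, 0, 0, 0, -0.04, 0], [0, 0, 0, 0, 0, -0.08, 0], [0, 0, 0, 0, 0, -0.1, 0], [0, 0, 0, 0, 0, -0.1, 0]]}}

```text
time_s: 17.3
tcp_pos: [561.9, -235.1, 144.5]
orientation: [3.141, 0.0, 2.156]
wrist_force: [0.8, -0.3, -1.8]
finger_gap: 15.9
```

```bash
python3 m2.py
```

```text
[-0.1515 -0.0183  0.031   0.0442  0.0448  0.0419  0.0382  0.0347  0.032
  0.0301  0.0282  0.0269] t 17.9 Mz 0.008 0.023 tau6 0.015 0.053 yaw 2.1558 F [ 0.1 -0.8 -2.7]
```

>>> {"method": "jog_arm", "body": {"targets": [[0, 0, 0, 0, 0, -0.03, 0], [0, 0, -2, 0, 0, -0.03, 0], [0, 0, -5, 0, 0, -0.03, 0], [0, 0, -9, 0, 0, -0.03, 0], [0, 0, -15, 0, 0, -0.03, 0], [0, 0, -28, 0, 0, -0.03, 0], [0, 0, -42, 0, 0, -0.03, 0], [0, 0, -42, 0, 0, -0.03, 0]]}}

```text
time_s: 18.7
tcp_pos: [563.6, -236.0, 190.5]
orientation: [3.139, 0.005, 2.186]
wrist_force: [0.6, -0.4, -2.9]
finger_gap: 15.5
```

```bash
cat > rest.py <<'E'
from fit import *
B=dict(np.load("a2.npz"))
# rest block fit in both views (a2, key away); wood colour r-b
f=lambda i:i[...,0]-i[...,2]
for v in(("top","side"),("top",),("side",)):
    mk=lambda p:box(p[0],p[1],p[2],0,45,80,80)
    print(v,run(mk,(541,206,.53),f,5,[.5],d=(3,3,.05),A=B,views=v))
a=lambda u,w:atz("top",(164.5+(u+.5)/10-0,199.5+(w+.5)/10),45)
for p in[(755,238),(640,300),(695,422)]: print("pocket corner",a(*p).round(1))
for p in[(785,125),(515,270),(655,545)]: print("block corner",a(*p).round(1))
E
python3 rest.py; python3 go.py 540.7 206.4 186 -2.612
```

```text
('top', 'side') [(np.float64(0.3756), array([5.40234e+02, 2.05269e+02, 4.80000e-01]))]
('top',) [(np.float64(0.0394), array([5.41649e+02, 2.08112e+02, 4.90000e-01]))]
('side',) [(np.float64(0.2881), array([5.40018e+02, 2.03531e+02, 4.79000e-01]))]
pocket corner [565.4  94.1  45. ]
pocket corner [549.6 123.5  45. ]
pocket corner [518.6 109.2  45. ]
block corner [594.4  86.5  45. ]
block corner [557.3 155.7  45. ]
block corner [487.7 119.1  45. ]
t 18.7 tcp [ 563.6 -236.   190.5] rpy [3.139 0.005 2.186] F [ 0.6 -0.4 -2.9] M [-0.03  0.02  0.01] gap 15.5 q6 -1.1
row [374.6 236.5   3.2] [-0.002  0.007 -1.485]
```

```bash
python3 - <<'E'
from h import *
a=lambda u,w:atz("top",(164.5+(u-400+.5)/10,199.5+(w+.5)/10),45)
for p in[(755,238),(640,300),(695,422)]: print("pocket",a(*p).round(1))
for p in[(785,125),(515,270),(655,545)]: print("block",a(*p).round(1))
E
python3 go.py 540.5 206.0 190 3.643
```

```text
pocket [565.6 196.9  45. ]
pocket [549.8 226.   45. ]
pocket [518.9 211.2  45. ]
block [594.7 189.7  45. ]
block [557.6 258.2  45. ]
block [488.  220.6  45. ]
t 18.7 tcp [ 563.6 -236.   190.5] rpy [3.139 0.005 2.186] F [ 0.6 -0.4 -2.9] M [-0.03  0.02  0.01] gap 15.5 q6 -1.1
row [374.4 236.1  -0.8] [-0.002  0.007 -1.457]
```

>>> {"method": "jog_arm", "body": {"targets": [[37, 24, 0, 0, 0, -0.14, 0], [75, 47, 0, 0, 0, -0.28, 0], [112, 71, 0, 0, 0, -0.42, 0], [150, 94, 0, 0, 0.005, -0.56, 0], [187, 118, 0, 0, 0.005, -0.7, 0], [225, 142, 0, 0, 0.005, -0.84, 0], [262, 165, 0, 0, 0.005, -0.98, 0], [300, 189, 0, 0, 0.005, -1.12, 0]]}}

```text
time_s: 19.5
tcp_pos: [544.7, 119.7, 189.9]
orientation: [-3.14, 0.002, -2.972]
wrist_force: [1.2, -0.6, -3.1]
finger_gap: 15.6
```

```bash
python3 go.py 541 205.8 186 3.643
```

```text
t 19.5 tcp [544.7 119.7 189.9] rpy [-3.140e+00  2.000e-03 -2.972e+00] F [ 1.2 -0.6 -3.1] M [ 0.02 -0.05  0.03] gap 15.6 q6 -1.62
row [-10.9  85.4   3.8] [-0.002  0.002 -0.332]
```

>>> {"method": "jog_arm", "body": {"targets": [[-5, 35, 1, 0, 0, -0.13, 0], [-9, 65, 3, 0, 0, -0.26, 0], [-11, 85.4, 4, -0.002, 0.002, -0.332, 0], [-11, 85.4, 4, -0.002, 0.002, -0.332, 0], [-11, 85.4, 4, -0.002, 0.002, -0.332, 0], [-11, 85.4, 4, -0.002, 0.002, -0.332, 0]]}}

```text
time_s: 20.1
tcp_pos: [541.3, 204.9, 185.9]
orientation: [3.142, -0.0, -2.642]
wrist_force: [-0.7, 0.5, -4.1]
finger_gap: 15.7
```

```bash
python3 - <<'E'
from h import *
T=avg("side",6); np.savez("a6.npz",side=T)
cr=lambda p:(p-[245,190]+.5)*6
im=cv2.convertScaleAbs(T,alpha=1.8)[...,::-1][190:290,245:325]
cv2.imwrite("pics/overrest.png",cv2.resize(im,(480,600),interpolation=cv2.INTER_CUBIC))
t=robot.state()["tcp_pos"]; 
print("foot corners",cr(proj("side",box(t[0],t[1],.5,t[2]-96.5,t[2]-90,30,30)[::2])).round(0).tolist())
print("pocket corners",cr(proj("side",box(541,205.5,.49,45,50,35,35)[::2])).round(0).tolist())
E
python3 go.py 541 205.8 186 3.643
```

```text
foot corners [[273.0, 387.0], [306.0, 452.0], [173.0, 403.0], [204.0, 470.0]]
pocket corners [[272.0, 498.0], [308.0, 576.0], [158.0, 517.0], [192.0, 596.0]]
t 20.4 tcp [541.3 205.2 185.9] rpy [ 3.141 -0.    -2.641] F [-0.4  0.8 -4.2] M [ 0.01 -0.05 -0.09] gap 15.7 q6 -1.8
row [-0.1  0.6 -0.1] [ 0.    -0.    -0.001]
```

View pics/overrest.png

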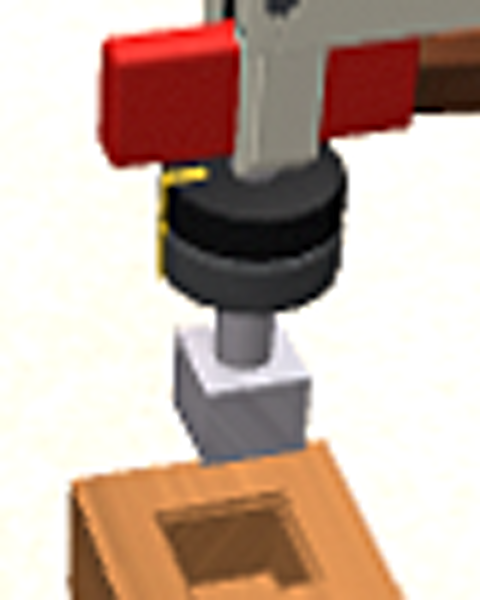

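The key hangs upright with the yellow line unbroken (sprung back). Its foot front corners are at (205,462) and (304,448), and the pocket's back corners at (157,512) and (285,492). They line up within about 1 mm, so I'm lowering.

>>> {"method": "jog_arm", "body": {"targets": [[0.4, 0.3, 12, 0, 0, 0, 0], [0.4, 0.3, 25, 0, 0, 0, 0], [0.4, 0.3, 35, 0, 0, 0, 0], [0.4, 0.3, 41, 0, 0, 0, 0], [0.4, 0.3, 44, 0, 0, 0, 0], [0.4, 0.3, 47, 0, 0, 0, 0], [0.4, 0.3, 48, 0, 0, 0, 0]]}}

```text
time_s: 21.1
tcp_pos: [540.8, 205.3, 137.8]
orientation: [3.141, -0.0, -2.641]
wrist_force: [0.2, -1.3, -4.6]
finger_gap: 15.6
```

>>> {"method": "jog_arm", "body": {"targets": [[0, 0, 4, 0, 0, 0, 0], [0, 0, 8, 0, 0, 0, 0], [0, 0, 12, 0, 0, 0, 0], [0, 0, 16, 0, 0, 0, 0], [0, 0, 20, 0, 0, 0, 0], [0, 0, 23, 0, 0, 0, 0], [0, 0, 24.5, 0, 0, 0, 0], [0, 0, 25.5, 0, 0, 0, 0]]}}

```text
time_s: 21.9
tcp_pos: [540.7, 205.3, 112.1]
orientation: [3.141, -0.0, -2.641]
wrist_force: [1.0, -0.1, -3.9]
finger_gap: 15.9
```

```bash
python3 m.py
```

```text
Mz [-0.008 -0.069 -0.054  0.005] F [ 0.1 -0.2 -4.1] [540.9 205.4 112.4] [ 3.141  0.    -2.641]
```

>>> {"method": "jog_arm", "body": {"targets": [[0, 0, 0.9, 0, 0, 0, 0], [0, 0, 0.9, 0, 0, 0, 0], [0, 0, 0.9, 0, 0, 0, 20], [0, 0, 0.9, 0, 0, 0, 30], [0, 0, 0.9, 0, 0, 0, 45], [0, 0, 0.9, 0, 0, 0, 60], [0, 0, 0.9, 0, 0, 0, 60], [0, 0, 0.9, 0, 0, 0, 60]]}}

```text
time_s: 22.9
tcp_pos: [541.0, 205.4, 111.7]
orientation: [3.141, 0.0, -2.641]
wrist_force: [-0.6, 0.1, 1.1]
finger_gap: 53.3
```

>>> {"method": "jog_arm", "body": {"targets": [[0, 0, -10, 0, 0, 0, 60], [0, 0, -30, 0, 0, 0, 60], [0, 0, -60, 0, 0, 0, 60], [0, 0, -100, 0, 0, 0, 60], [0, 0, -130, 0, 0, 0, 60]]}}

```text
time_s: 23.4
tcp_pos: [541.4, 205.5, 245.1]
orientation: [-3.141, 0.003, -2.641]
wrist_force: [0.5, -0.4, -0.8]
finger_gap: 55.9
```

>>> {"method": "jog_arm", "body": {"targets": [[120, 0, 0, 0, 0, 0, 60], [120, 0, 0, 0, 0, 0, 60], [120, 0, 0, 0, 0, 0, 60], [120, 0, 0, 0, 0, 0, 60], [120, 0, 0, 0, 0, 0, 60]]}}

```text
time_s: 23.9
tcp_pos: [436.7, 148.0, 245.9]
orientation: [-3.141, 0.005, -2.641]
wrist_force: [0.1, 1.1, 0.7]
finger_gap: 55.8
```

Run:
```python
from h import *
A={n:avg(n,4) for n in I}
f=lambda i:cv2.convertScaleAbs(i,alpha=1.8)[...,::-1]
print(robot.state()["time_s"],robot.state()["wrist_force"].round(1),robot.state()["tcp_pos"])
T,S_=f(A["top"]),f(A["side"])
left=cv2.resize(S_[215:315,245:325],(480,600),interpolation=cv2.INTER_CUBIC)
r1=cv2.resize(S_[140:180,285:325],(300,300),interpolation=cv2.INTER_CUBIC)
r2=cv2.resize(T[205:255,165:215],(300,300),interpolation=cv2.INTER_CUBIC)
cv2.imwrite("pics/end.png",np.hstack([left,np.vstack([r1,r2])]))
m,c,s=red(A["side"]);print(c)
```

```text
24.3 [-0.4  0.7  0.1] [436.30544529 148.04429752 244.46596536]
[285.00737619 241.69020021]
```

View pics/end.png

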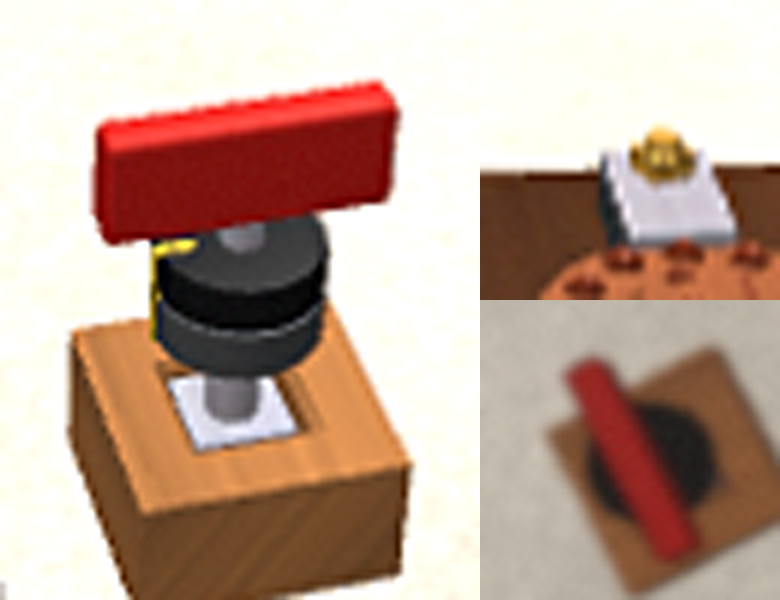

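The key stands upright in the pocket, with the red centroid at (285.0, 241.7) against (284.9, 241.8) at the start. The yellow line is closed, the screw head has turned to a diamond, and the arm is clear. I'm handing in.

```bash
python3 -c "
from cell import robot; print(robot.finish_job())"
```

```text
the job is handed in; nothing more can be done
None
```

I tightened the screw until the key broke over, put the key back upright in its rest and handed the job in at about 24 s; no verdict was reported.

- **Seating:** I gripped the red key by its wing with 50 N and lowered it onto the square screw. Sideways force stayed under about 1 N, and I pressed only lightly on the clip (about 1–2 N).
- **Tightening:** I turned clockwise about 1.1 rad against a light drag until the torque jumped to about 0.25–0.3 N m. I then took small steps until the settled torque fell, from 0.297 to 0.276 to 0.263 N m, which shows the break-over. I stopped there, turned back to unload, and lifted off.
- **Last checks:**
  - The last picture shows the key upright in the pocket with its wing sprung back. Its side-view centre is within 0.2 pixels of where it started.
  - The screw head has visibly turned.
  - The gripper is open and clear of everything, with only noise on the wrist force.
- **Not confirmed:**
  - I inferred the break-over angle (about 0.04–0.08 rad) from torque, because the yellow line was out of view. A rough image fit suggested about 0.12 rad. Both are inside the 0.02–0.17 rad window.
  - I did not read the screw joint directly.
  - I did not measure the plaque or the pots at the end. The planned path kept well away from them.

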